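Return a watercolour tin through the studio's returns flap

ROBOT

A 6-joint arm with a two-finger parallel gripper is mounted at the origin on the work surface. World frame = base frame: x ahead of the robot, y to its left, z up, the work surface at z = 0. Lengths are in m, angles in degrees, forces in N, time in s.
With the tool pointing down it reaches from about 0.25 to 0.725 m from the base axis. Payload 9.7 kg.
Tool frame: the origin (TCP) lies midway between the tips of the shut fingers; the grasp point (between the pads) lies 19 mm behind it; z points along the fingers, y is the line along which they close (so a half turn about z gives the same grasp; the last joint's range is limited). The gripper opens to 85 mm and grips with 20 to 120 N. Pads are 22 mm wide; open, the fingers measure 114 mm over their backs; the gripper's body (76 mm by 85 mm) begins 54 mm behind the grasp point. The pads swing forward as they close: fully open they stand 13 mm farther back than shut.
Start: joints at [-76.49, 4.979, 10.078, 95.1, 0, 90], TCP at [0.128, -0.535, 0.231] pointing down, gripper open.
Joint ranges: [-179.16, 179.16], [-48.56, 103.87], [-65.8, 70.77], [-126.05, 130.52], [-82.76, 87.17], [-180, 180]. Speed limits (degrees/s): [127.2, 127.2, 147.25, 180, 180, 180].

INTERFACE

Orientations are given as [roll, pitch, yaw] about the fixed x, y, z axes, in that order (R = Rz(yaw) Ry(pitch) Rx(roll)).
In Python, from workcell import bot gives the robot as it stands.
- The arm moves only by the shell command python3 -m crank 'ROWS' [FORCE]. ROWS is JSON, a list of rows, each an object with "gripper": the finger opening in mm, from 0 to 85.4; "travel": the shift along the tool's x, y, z in mm, a list of three; "twist": the turn, a rotation vector about the tool's x, y, z in rad, a list of three. In form: [{"gripper": gripper, "travel": [tx, ty, tz], "twist": [rx, ry, rz]}, ...]. A call has 1 to 12 rows; each row shifts and turns the commanded pose from where the row before left it, along the tool's axes as they then stand; what a row does not reach is not made up. A row lasts 1/8 s, in which the tool goes at most 62.5 mm and 10.7 degrees, less where a joint would pass 70% of its speed; a pose out of reach is approached as far as the arm can. A call is refused whole if a number of a shift passes 62.5 or a number of a turn 0.188, either way. A call with a gripper value outside its range is refused whole. The fingers move at their own pace and stop on an object; FORCE is the grip in N (left out, the last holds). Time passes only in rows, so rows that do not move let the fingers close. It gives the time, the measured TCP pose, the force, the opening and the grip force at its end, in the units of the state.
- bot.get_obs(): the state, without advancing time (a new reading comes with each control period).
- bot.camera(name): name is "scene" or "top" or "wrist"; returns the picture (400x640x3 uint8, red, green, blue); there is no depth.
- bot.calibration(name): a dict with "vfov" (degrees; the focal length in pixels is half the picture's height over the tangent of half this angle, whatever the lens; pixels are square), "cx", "cy" (the principal point, pixels), "k1" (the pictures are not rectified: a ray, as slopes to the right and down, at radius r is drawn at 1 + k1 r^2 times it, then the intrinsics apply), "camera_from_world" (4x4, takes a point from world to camera coordinates). Camera axes: x right, y down, z forward; pixel columns grow to the right and rows downward; lengths in m; the calibration is good to about 2 mm. A picture is of the moment at which its call begins: read the wrist's pose just before it. calibration takes no time and is no camera call; for the wrist camera it gives the pose at the moment of the call.
- bot.job_done(): hands the job in; it is judged then, once.
The state is a dict: "time": time; "q": joint angles; "qd": joint speeds; "joint_efforts": joint torques, N m; "ee_pos": TCP position; "tcp_rot": TCP orientation; "wrist_force": force on the tool from outside, world axes, zero at the start; "torque": the same for the moment, N m; "opening": finger opening in m; "grasp_force": force on a finger pad.
Only numpy, scipy, OpenCV 4.12 (cv2) and the standard library are available. Lean on these libraries where they do the work, as an engineer would, in place of code of your own. Each camera call takes 0.05 s, during which the arm holds its last target. There are 200 camera calls.

TASK

Return the orange watercolour tin: slide the red-knobbed bolt fully open, push the tin along the deck and through the sprung yellow flap so that it slides down the ramp to the catch tray and the flap swings shut behind it, then slide the bolt fully shut again. Push the tin, do not lift it off the deck, and do not disturb the jar, the brush pot or the bowl.

Things in the scene. Friction and masses are not known exactly. Their poses are not given: they have to be found in the camera images.
- chute: Returns chute, fixed to the bench: plywood loading deck, blue mouth with a yellow flap, open catch tray beyond (177 x 152 mm inside, rim 70 mm high). Origin on the bench under the deck's middle; x runs along the deck from the robot's side to the flap, y left, z up. Deck flat, rimless, 120 mm above the bench, x = -130 to +120 mm, y = -110 to +110 mm, ending at a sharp sill.
- mouth (a point): Middle of the sill at deck height, just before the flap (chute x = 120 mm); axes as the chute's. Mouth: 104 mm wide between blue cheeks 10 mm thick (chute x = 115 to 210), 56 mm high under a blue lintel (chute x = 118 to 130); tops of both 68 mm above the deck. Behind the sill a ramp falls at 55 degrees: a tin whose middle is pushed 10 to 25 mm past the sill tips and slides down by itself, and may stay leaning on its foot.
- tin_center (a point): Centre of the orange watercolour tin: a closed flat tin 100 mm long (its x), 60 mm wide (its y), 28 mm high (its z), 0.14 to 0.28 kg, lying on the deck with its length roughly along the deck. Either end may be pushed: it is symmetrical.
- flap (a joint): Angle (rad) of the yellow flap, 96 mm wide and 50 mm long, hinged along its top edge under the lintel, 7 mm behind the sill: 0 hanging shut, up to 1.45 pushed inwards, away from the robot. A light spring (under 1.5 N at its lower edge) swings it shut; it cannot swing towards the robot.
- bolt (a joint): Travel (m) of the steel bolt that slides across the deck before the mouth, along the chute's y: 0 shut (its end blocks the tin's way), 0.08 fully open, towards +y. It stays where left and takes about 2 N to slide. Bar 16 mm wide, on chute x = 70 mm, its top 19 mm above the deck; shut, it reaches from y = +110 to y = -15 mm.
- bolt_knob (a point): Point on the axis of the bolt's upright red knob, 45 mm above the deck, at chute x = 70 mm, y = 85 mm plus the bolt's travel. The knob is a cylinder 18 mm across standing from 19 to 69 mm above the deck; it can be pinched from above or pushed from the side.
- jar: White plastic jar, 72 mm across, 120 mm high, standing on the bench beside the chute; origin at the centre of its underside. Leave it alone.
- brush_pot: Terracotta pot 80 mm across and 100 mm high with brushes reaching 190 mm above the bench, beside the chute; origin at the centre of its underside. Leave it alone.
- bowl: Blue glazed bowl, 120 mm across, 55 mm high, on the bench beside the chute; origin at the centre of its underside. Leave it alone.
Mind the look-alikes: they are no part of the job. What is shaped like the part that bears tin_center but purple is not meant.

How it is judged:
By the outcome, as a careful person would: the job done as asked, in the order asked, and still so for the second after the job is handed in, with the robot touching nothing.
It also fails if it takes over 67 s, if anything falls off the work surface, if the arm or the gripper's body presses on something with over 40 N, if the wrist force passes 120 N, or if a joint passes its speed limit or range.

## Working session

There is one attempt and no reset: what is moved stays moved. The work goes in short steps, Python scripts to look and compute and a shell command to move; the robot and the scene stay as the last step left them, time stands still between calls to the robot, and variables do not carry over. Pictures are saved under pics/ and viewed, at most 10 in all, crops included, and the job is handed in when it is done.

```bash
mkdir -p pics
cat > h.py <<'E'
import numpy as np, cv2
from workcell import bot
def ray(c,uv):
    f=200/np.tan(np.radians(c["vfov"])/2)
    K=np.array([[f,0,c["cx"]],[0,f,c["cy"]],[0,0,1.]])
    d=np.array([(uv[0]-c["cx"])/f,(uv[1]-c["cy"])/f]);s=d.copy()
    for _ in range(30): s=d/(1+c["k1"]*(s@s))
    M=np.array(c["camera_from_world"]);R=M[:3,:3]
    return -R.T@M[:3,3], R.T@np.array([s[0],s[1],1])
def onz(c,uv,z):
    o,d=ray(c,uv); return o+d*(z-o[2])/d[2]
def pix(c,p):
    f=200/np.tan(np.radians(c["vfov"])/2)
    M=np.array(c["camera_from_world"]);q=M[:3,:3]@np.array(p)+M[:3,3]
    s=q[:2]/q[2]; s=s*(1+c["k1"]*(s@s)); return s*f+[c["cx"],c["cy"]]
E
python3 - <<'E'
from h import *
for n in("top","scene"):
    im=bot.camera(n); cv2.imwrite(f"pics/{n}0.png",im[:,:,::-1])
    c=bot.calibration(n); print(n,c["vfov"],c["k1"],-np.array(c["camera_from_world"])[:3,:3].T@np.array(c["camera_from_world"])[:3,3])
print(bot.get_obs())
E
```

```text
top 49.98467966630251 0.013785804291457546 [ 0.4218223  -0.04548097  1.13692372]
scene 49.5275074127443 -0.0629433186589024 [ 1.27514471 -0.38974803  0.64398265]
{'time': 0.1, 'q': array([-7.64909805e+01,  5.00782303e+00,  1.00395212e+01,  9.50983004e+01,
       -3.23939470e-04,  9.00004792e+01]), 'qd': array([-0.04922083, -0.18246257,  0.14078613, -0.01971359, -0.08314112,
        0.02320695]), 'joint_efforts': array([-1.04192206e-04, -5.21559012e+01,  4.65654945e+01,  1.60251529e-02,
       -1.21557147e-05, -9.25915941e-06]), 'ee_pos': array([ 0.12843242, -0.5345957 ,  0.23065988]), 'tcp_rot': array([-1.79933398e+02,  3.24496288e-04,  1.35085407e+01]), 'wrist_force': array([-0.34395676,  0.10574995,  0.92692094]), 'torque': array([-0.00120113, -0.01099898, -0.02991184]), 'grasp_force': 0.0, 'opening': 0.08550000298644259}
```

View pics/top0.png

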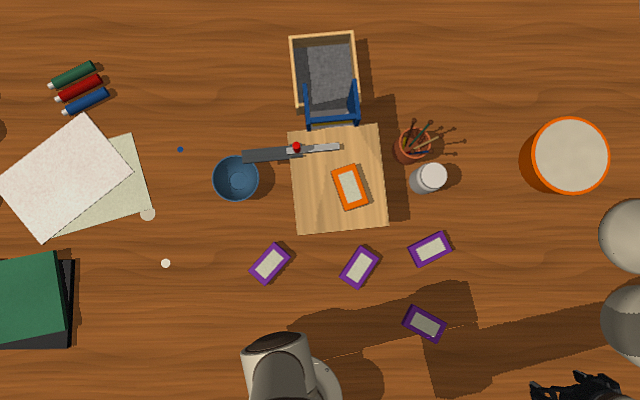

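View pics/scene0.png

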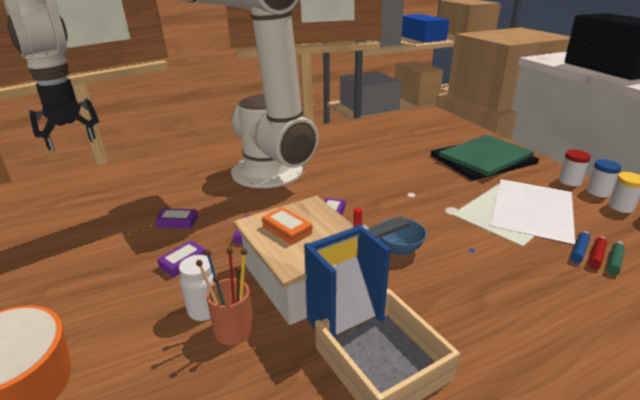

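The top view shows the orange tin on the deck at (350,187). Four purple tins lie on the bench at (270,263), (360,267), (430,249) and (424,323), and the large orange tub is at (570,155). Only the flat tin at (350,187) is orange, tin-shaped and on the deck, so it is the one meant. The red knob is at (297,147), and the bolt lies across the deck before the blue mouth at (332,105).

Run:
```python
from h import *
im=cv2.imread("pics/top0.png"); c=bot.calibration("top"); hsv=cv2.cvtColor(im,cv2.COLOR_BGR2HSV)
x0,y0,x1,y1=225,20,450,240
cv2.imwrite("pics/crop0.png",cv2.resize(im[100:245,275:405],None,fx=4,fy=4,interpolation=cv2.INTER_CUBIC))
def blob(lo,hi,roi):
    m=cv2.inRange(hsv,lo,hi); k=np.zeros_like(m); a,b,d,e=roi; k[b:e,a:d]=m[b:e,a:d]
    cs,_=cv2.findContours(k,cv2.RETR_EXTERNAL,cv2.CHAIN_APPROX_NONE); return max(cs,key=cv2.contourArea)
# deck
d=blob((8,50,140),(25,150,255),(283,118,395,240))
q=cv2.boxPoints(cv2.minAreaRect(d)); print("deck px",q)
D=np.array([onz(c,p,.12)[:2] for p in q]);print(D, D.mean(0))
w=np.array([onz(c,p,.12)[:2] for p in d[:,0]]).astype(np.float32); r=cv2.minAreaRect(w); print("deck rect",r)
t=blob((5,180,150),(16,255,255),(320,150,380,220))
w=np.array([onz(c,p,.148)[:2] for p in t[:,0]]).astype(np.float32); print("tin",cv2.minAreaRect(w), cv2.boundingRect(t))
k=blob((0,180,100),(4,255,255),(285,135,310,160)); print("knob",cv2.boundingRect(k)); k=k[:,0].mean(0); print(k,onz(c,k,.189))
s=cv2.cvtColor(cv2.imread("pics/scene0.png"),cv2.COLOR_BGR2HSV)
```

```text
deck px [[286.18808  130.8812  ]
 [378.66336  121.633675]
 [389.0693   225.69308 ]
 [296.59402  234.94061 ]]
[[ 0.67055853  0.02102864]
 [ 0.69496079 -0.20197312]
 [ 0.44371009 -0.22485566]
 [ 0.4213864  -0.00556369]] [ 0.55765395 -0.10284096]
deck rect ((0.557570219039917, -0.10198991000652313), (0.2510739862918854, 0.22070297598838806), 6.084252834320068)
tin ((0.5337272882461548, -0.1280435025691986), (0.0987062156200409, 0.06041216477751732), 18.850173950195312) (331, 163, 38, 48)
knob (292, 142, 8, 10)
[295.70833333 145.91666667] [ 0.61975794 -0.00498827  0.189     ]
```

View pics/crop0.png

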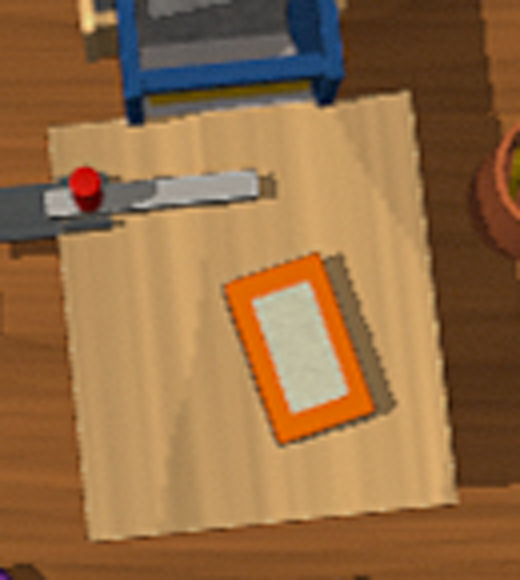

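The crop shows the orange tin with its pale label, turned slightly on the deck, and the bolt shut with the red knob to its left. This is the tin to push. Chute: origin about (0.5626, -0.1015), yaw 6.1°. Tin: chute (-31, -23) mm, yaw +12.8°. Next I move above the knob.

```bash
python3 -m crank '[{"gripper":45,"travel":[0,0,-25],"twist":[0,0,0.129]},{"gripper":45,"travel":[36,-31,0],"twist":[0,0,0]},{"gripper":45,"travel":[36,-31,0],"twist":[0,0,0]},{"gripper":45,"travel":[36,-31,0],"twist":[0,0,0]},{"gripper":45,"travel":[36,-31,0],"twist":[0,0,0]},{"gripper":45,"travel":[36,-31,0],"twist":[0,0,0]},{"gripper":45,"travel":[36,-31,0],"twist":[0,0,0]},{"gripper":45,"travel":[36,-31,0],"twist":[0,0,0]},{"gripper":45,"travel":[36,-31,0],"twist":[0,0,0]},{"gripper":45,"travel":[36,-31,0],"twist":[0,0,0]},{"gripper":45,"travel":[36,-31,0],"twist":[0,0,0]},{"gripper":45,"travel":[36,-31,0],"twist":[0,0,0]}]' 40
cat >> h.py <<'E'
O=np.array([.5626,-.1015]);A=np.radians(6.1);R2=np.array([[np.cos(A),-np.sin(A)],[np.sin(A),np.cos(A)]])
def ch(p): return np.r_[1000*(R2.T@(np.array(p)[:2]-O)),1000*(p[2]-.12)]
def st():
    o=bot.get_obs(); print("t",round(o["time"],2),"chute mm",ch(o["ee_pos"]).round(1),"rot",o["tcp_rot"].round(2),"F",o["wrist_force"].round(1),"open",round(o["opening"]*1000,1),"grip",round(float(o["grasp_force"]),1))
E
python3 -c "
from h import *; st()"
```

```text
time: 1.6
ee_pos: [0.4867, -0.1521, 0.256]
tcp_rot: [-180.0, 0.0, 6.1]
wrist_force: [-0.4, -0.5, -0.7]
opening: 0.0449
grasp_force: 0.0
t 1.6 chute mm [-80.8 -42.3 136. ] rot [-1.7999e+02  2.0000e-02  6.1300e+00] F [-0.4 -0.5 -0.7] open 44.9 grip 0.0
```

```bash
python3 -m crank '[{"gripper":45,"travel":[37,-32,0],"twist":[0,0,0]},{"gripper":45,"travel":[37,-32,0],"twist":[0,0,0]},{"gripper":45,"travel":[37,-32,0],"twist":[0,0,0]},{"gripper":45,"travel":[37,-32,0],"twist":[0,0,0]},{"gripper":45,"travel":[0,0,0],"twist":[0,0,0]}]' >/dev/null
python3 - <<'E'
from h import *
st(); c=bot.calibration("wrist"); im=bot.camera("wrist")[:,:,::-1].copy(); cv2.imwrite("pics/w1.png",im)
hsv=cv2.cvtColor(im,cv2.COLOR_BGR2HSV); m=cv2.inRange(hsv,(0,170,70),(5,255,255))
cs,_=cv2.findContours(m,cv2.RETR_EXTERNAL,cv2.CHAIN_APPROX_NONE); k=max(cs,key=cv2.contourArea); print(cv2.boundingRect(k),cv2.minEnclosingCircle(k))
print("expected knob top px",pix(c,np.r_[O+R2@[.07,.085],.189]))
E
```

```text
t 2.23 chute mm [ 67.7  86.8 134.1] rot [-1.7996e+02  1.5000e-01  6.3000e+00] F [-0.4 -0.4 -0.1] open 45.2 grip 0.0
(309, 181, 22, 36) ((319.0, 198.54286193847656), 17.571430206298828)
expected knob top px [325.36536033 206.20619321]
```

View pics/w1.png

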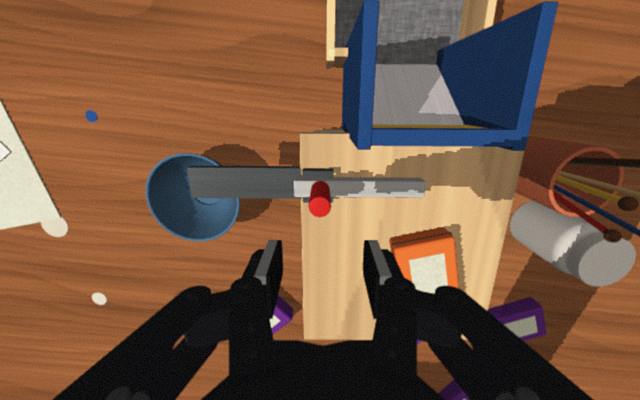

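The wrist view shows the knob top at (320,206), within 3 mm of where it was predicted (325,206), and lined up between the fingers. I lower and pinch it.

```bash
python3 -m crank '[{"gripper":45,"travel":[2,0,30],"twist":[0,0,0]},{"gripper":45,"travel":[0,0,30],"twist":[0,0,0]},{"gripper":45,"travel":[0,0,30],"twist":[0,0,0]},{"gripper":45,"travel":[0,0,16],"twist":[0,0,0]},{"gripper":10,"travel":[0,0,0],"twist":[0,0,0]},{"gripper":10,"travel":[0,0,0],"twist":[0,0,0]},{"gripper":10,"travel":[0,0,0],"twist":[0,0,0]},{"gripper":10,"travel":[0,0,0],"twist":[0,0,0]}]' 40
python3 -c "
from h import *; st()"
```

```text
time: 3.28
ee_pos: [0.6212, -0.0101, 0.1512]
tcp_rot: [-180.0, -0.0, 6.1]
wrist_force: [-5.5, 2.5, 0.5]
opening: 0.0173
grasp_force: 40.0
t 3.27 chute mm [68.  84.6 31.2] rot [-1.7999e+02 -1.0000e-02  6.1300e+00] F [-5.5  2.5  0.5] open 17.3 grip 40.0
```

```bash
python3 -m crank '[{"gripper":10,"travel":[0,-12,0],"twist":[0,0,0]},{"gripper":10,"travel":[0,-12,0],"twist":[0,0,0]},{"gripper":10,"travel":[0,-12,0],"twist":[0,0,0]},{"gripper":10,"travel":[0,-12,0],"twist":[0,0,0]},{"gripper":10,"travel":[0,-12,0],"twist":[0,0,0]},{"gripper":10,"travel":[0,-10,0],"twist":[0,0,0]},{"gripper":10,"travel":[0,-6,0],"twist":[0,0,0]},{"gripper":10,"travel":[0,0,0],"twist":[0,0,0]}]'
python3 -c "
from h import *; st()"
python3 -m crank '[{"gripper":10,"travel":[0,-3,0],"twist":[0,0,0]},{"gripper":10,"travel":[0,-2,0],"twist":[0,0,0]},{"gripper":10,"travel":[0,0,0],"twist":[0,0,0]}]'
python3 -c "
from h import *; st()"
```

```text
time: 4.28
ee_pos: [0.6132, 0.066, 0.1511]
tcp_rot: [-180.0, -0.0, 6.2]
wrist_force: [-4.1, 1.6, 2.8]
opening: 0.0168
grasp_force: 40.3
t 4.28 chute mm [ 68.1 161.2  31.1] rot [-1.7999e+02 -3.0000e-02  6.1700e+00] F [-4.1  1.6  2.8] open 16.8 grip 40.3
time: 4.65
ee_pos: [0.6129, 0.0681, 0.1511]
tcp_rot: [-179.9, -0.0, 6.3]
wrist_force: [-4.3, -1.2, 3.0]
opening: 0.0172
grasp_force: 40.3
t 4.65 chute mm [ 68.1 163.3  31.1] rot [-1.7994e+02 -3.0000e-02  6.3300e+00] F [-4.3 -1.2  3. ] open 17.2 grip 40.3
```

```bash
python3 -m crank '[{"gripper":10,"travel":[0,-3,0],"twist":[0,0,0]},{"gripper":10,"travel":[0,0,0],"twist":[0,0,0]}]'
python3 -m crank '[{"gripper":10,"travel":[0,-3,0],"twist":[0,0,0]},{"gripper":10,"travel":[0,0,0],"twist":[0,0,0]}]'
python3 -c "
from h import *; st()"
```

```text
time: 4.9
ee_pos: [0.6128, 0.0696, 0.1511]
tcp_rot: [-179.9, -0.0, 6.5]
wrist_force: [-5.9, -1.8, 2.2]
opening: 0.0166
grasp_force: 40.2
time: 5.15
ee_pos: [0.6128, 0.0696, 0.1511]
tcp_rot: [180.0, -0.0, 6.5]
wrist_force: [-4.3, -9.1, 2.2]
opening: 0.0172
grasp_force: 40.4
t 5.15 chute mm [ 68.1 164.8  31.1] rot [ 1.7999e+02 -3.0000e-02  6.5100e+00] F [-4.3 -9.1  2.2] open 17.2 grip 40.4
```

Bolt is fully open: TCP at y = 164.8 with the force rising at the stop. I release and move over the tin. The open fingers will nudge it straight and to the deck's middle line before the push.

```bash
python3 -m crank '[{"gripper":10,"travel":[0,4,0],"twist":[0,0,0]},{"gripper":45,"travel":[0,0,0],"twist":[0,0,0]},{"gripper":45,"travel":[0,0,0],"twist":[0,0,0]},{"gripper":45,"travel":[0,0,0],"twist":[0,0,0]},{"gripper":45,"travel":[0,0,-40],"twist":[0,0,0]},{"gripper":85,"travel":[0,0,-40],"twist":[0,0,0]},{"gripper":85,"travel":[-20,37,0],"twist":[0,0,0]},{"gripper":85,"travel":[-20,37,0],"twist":[0,0,0]},{"gripper":85,"travel":[-20,37,0],"twist":[0,0,0]},{"gripper":85,"travel":[-20,37,0],"twist":[0,0,0]},{"gripper":85,"travel":[-20,37,0],"twist":[0,0,0]},{"gripper":85,"travel":[0,0,0],"twist":[0,0,0]}]' >/dev/null
python3 - <<'E'
from h import *
st(); c=bot.calibration("wrist"); im=bot.camera("wrist")[:,:,::-1].copy(); cv2.imwrite("pics/w2.png",im)
hsv=cv2.cvtColor(im,cv2.COLOR_BGR2HSV); m=cv2.inRange(hsv,(5,180,120),(16,255,255))
cs,_=cv2.findContours(m,cv2.RETR_EXTERNAL,cv2.CHAIN_APPROX_NONE); k=max(cs,key=cv2.contourArea)
w=np.array([ch(onz(c,p,.148))[:2] for p in k[:,0]]).astype(np.float32); print("tin",cv2.minAreaRect(w))
m=cv2.inRange(hsv,(0,170,70),(4,255,255))
cs,_=cv2.findContours(m,cv2.RETR_EXTERNAL,cv2.CHAIN_APPROX_NONE); k=max(cs,key=cv2.contourArea); print("knob px",cv2.boundingRect(k),"exp mid",pix(c,np.r_[O+R2@[.07,.165],.165]))
E
```

```text
t 6.65 chute mm [-31.2 -25.5 110. ] rot [-1.7982e+02 -3.0000e-02  6.4200e+00] F [ 0.9  0.2 -0.4] open 85.3 grip 0.0
tin ((-30.594886779785156, -23.655895233154297), (98.98241424560547, 58.904998779296875), 13.179564476013184)
knob px (0, 49, 26, 31) exp mid [45.44126542 68.54049839]
```

View pics/w2.png

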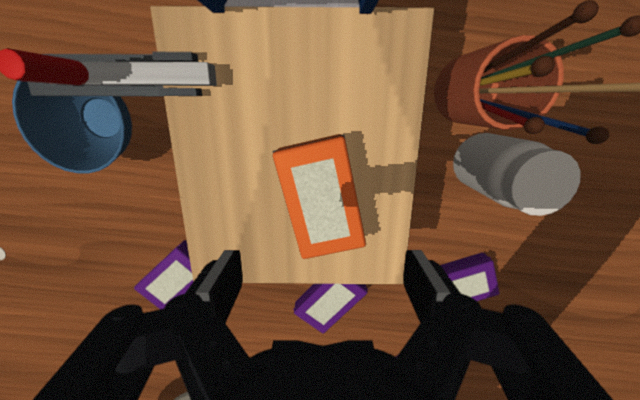

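The wrist view shows the tin at (320,197), unmoved and straight under the gripper, and the bolt's end clear at (213,75). I lower around the tin, square it loosely and shift it 24 mm to +y.

```bash
python3 -m crank '[{"gripper":85,"travel":[0,-2,40],"twist":[0,0,0]},{"gripper":85,"travel":[0,0,40],"twist":[0,0,0]},{"gripper":85,"travel":[0,0,26],"twist":[0,0,0]},{"gripper":64,"travel":[0,0,0],"twist":[0,0,0]},{"gripper":64,"travel":[0,0,0],"twist":[0,0,0]},{"gripper":64,"travel":[0,0,0],"twist":[0,0,0]}]' 20
python3 -c "
from h import *; st()"
python3 -m crank '[{"gripper":64,"travel":[0,-6,0],"twist":[0,0,0]},{"gripper":64,"travel":[0,-6,0],"twist":[0,0,0]},{"gripper":64,"travel":[0,-6,0],"twist":[0,0,0]},{"gripper":64,"travel":[0,-6,0],"twist":[0,0,0]},{"gripper":64,"travel":[0,0,0],"twist":[0,0,0]},{"gripper":85,"travel":[0,0,0],"twist":[0,0,0]},{"gripper":85,"travel":[0,0,0],"twist":[0,0,0]},{"gripper":85,"travel":[0,0,-30],"twist":[0,0,0]},{"gripper":85,"travel":[0,0,-35],"twist":[0,0,0]},{"gripper":85,"travel":[-40,0,-25],"twist":[0,0,0]},{"gripper":85,"travel":[-40,0,0],"twist":[0,0,0]},{"gripper":30,"travel":[0,0,0],"twist":[0,0,0]}]'
python3 - <<'E'
from h import *
st(); c=bot.calibration("wrist"); im=bot.camera("wrist")[:,:,::-1].copy(); cv2.imwrite("pics/w3.png",im)
hsv=cv2.cvtColor(im,cv2.COLOR_BGR2HSV); m=cv2.inRange(hsv,(5,180,120),(16,255,255))
cs,_=cv2.findContours(m,cv2.RETR_EXTERNAL,cv2.CHAIN_APPROX_NONE); k=max(cs,key=cv2.contourArea)
w=np.array([ch(onz(c,p,.148))[:2] for p in k[:,0]]).astype(np.float32); print("tin",cv2.minAreaRect(w))
E
```

```text
time: 7.45
ee_pos: [0.5355, -0.1256, 0.125]
tcp_rot: [-179.8, -0.1, 6.6]
wrist_force: [0.1, 0.1, -1.7]
opening: 0.0648
grasp_force: 20.6
t 7.45 chute mm [-29.5 -21.1   5. ] rot [-1.7983e+02 -1.0000e-01  6.6200e+00] F [ 0.1  0.1 -1.7] open 64.8 grip 20.6
time: 8.95
ee_pos: [0.4512, -0.1118, 0.2149]
tcp_rot: [-179.8, -0.1, 6.5]
wrist_force: [1.2, -0.4, 0.2]
opening: 0.0697
grasp_force: 0.0
t 8.95 chute mm [-111.9    1.6   94.9] rot [-1.7984e+02 -1.0000e-01  6.5300e+00] F [ 1.2 -0.4  0.2] open 69.7 grip 0.0
tin ((-30.06329345703125, 3.902324676513672), (98.74267578125, 59.05722427368164), 12.501208305358887)
```

```bash
python3 -m crank '[{"gripper":30,"travel":[-3,0,30],"twist":[0,0,0]},{"gripper":30,"travel":[0,0,35],"twist":[0,0,0]},{"gripper":30,"travel":[0,0,23],"twist":[0,0,0]},{"gripper":30,"travel":[10,0,0],"twist":[0,0,0]},{"gripper":30,"travel":[10,0,0],"twist":[0,0,0]},{"gripper":30,"travel":[10,0,0],"twist":[0,0,0]},{"gripper":30,"travel":[10,0,0],"twist":[0,0,0]},{"gripper":30,"travel":[10,0,0],"twist":[0,0,0]},{"gripper":30,"travel":[10,0,0],"twist":[0,0,0]},{"gripper":30,"travel":[10,0,0],"twist":[0,0,0]},{"gripper":30,"travel":[10,0,0],"twist":[0,0,0]},{"gripper":30,"travel":[10,0,0],"twist":[0,0,0]}]'
python3 - <<'E'
from h import *
st(); c=bot.calibration("wrist"); im=bot.camera("wrist")[:,:,::-1].copy(); cv2.imwrite("pics/w4.png",im)
hsv=cv2.cvtColor(im,cv2.COLOR_BGR2HSV); m=cv2.inRange(hsv,(5,180,120),(16,255,255))
cs,_=cv2.findContours(m,cv2.RETR_EXTERNAL,cv2.CHAIN_APPROX_NONE); k=max(cs,key=cv2.contourArea)
w=np.array([ch(onz(c,p,.148))[:2] for p in k[:,0]]).astype(np.float32); print("tin",cv2.minAreaRect(w))
E
```

```text
time: 10.5
ee_pos: [0.5396, -0.101, 0.1258]
tcp_rot: [-179.8, -0.0, 6.6]
wrist_force: [-3.1, -0.5, 2.7]
opening: 0.03
grasp_force: 1.4
t 10.5 chute mm [-22.8   2.9   5.8] rot [-179.8    -0.      6.59] F [-3.1 -0.5  2.7] open 30.0 grip 1.4
tin ((38.66762924194336, -5.860950469970703), (96.62429809570312, 59.033634185791016), 0.5059249997138977)
```

View pics/w4.png

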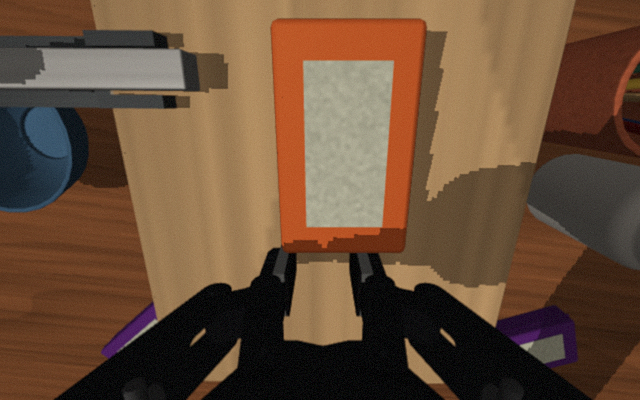

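The view shows the tin straight (yaw 0.5°, y about -6 mm), with both fingers flat on its end at (282,250) and (365,250), and clear of the bolt's end at (190,70). I push on through the flap.

```bash
python3 -m crank '[{"gripper":30,"travel":[10,0,0],"twist":[0,0,0]},{"gripper":30,"travel":[10,0,0],"twist":[0,0,0]},{"gripper":30,"travel":[10,0,0],"twist":[0,0,0]},{"gripper":30,"travel":[10,0,0],"twist":[0,0,0]},{"gripper":30,"travel":[10,0,0],"twist":[0,0,0]},{"gripper":30,"travel":[10,0,0],"twist":[0,0,0]},{"gripper":30,"travel":[10,0,0],"twist":[0,0,0]},{"gripper":30,"travel":[10,0,0],"twist":[0,0,0]},{"gripper":30,"travel":[10,0,0],"twist":[0,0,0]},{"gripper":30,"travel":[8,0,0],"twist":[0,0,0]},{"gripper":30,"travel":[0,0,0],"twist":[0,0,0]}]'
python3 - <<'E'
from h import *
st()
a=bot.camera("scene")[:,:,::-1]; b=bot.camera("top")[:,:,::-1]
cv2.imwrite("pics/s5.png",np.vstack([cv2.resize(a[180:400,220:480],(520,440)),cv2.resize(b[20:100,230:490],(520,160))]))
E
```

```text
time: 11.92
ee_pos: [0.6371, -0.0896, 0.1255]
tcp_rot: [-179.8, -0.0, 6.6]
wrist_force: [-0.1, -0.4, 0.6]
opening: 0.0301
grasp_force: 0.0
t 11.93 chute mm [75.4  3.9  5.5] rot [-1.7979e+02 -4.0000e-02  6.6200e+00] F [-0.1 -0.4  0.6] open 30.1 grip 0.0
```

View pics/s5.png

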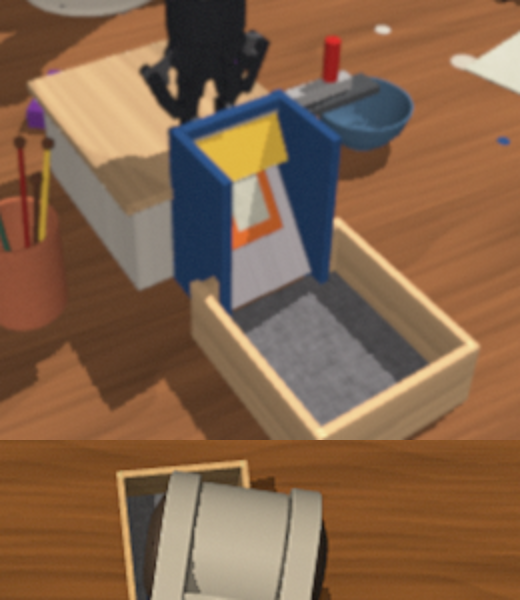

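The tin has tipped over the sill and lies on the ramp under the raised flap (around (255,210)). I wait a moment and look again.

```bash
python3 -m crank '[{"gripper":30,"travel":[-10,0,0],"twist":[0,0,0]},{"gripper":30,"travel":[-10,0,0],"twist":[0,0,0]},{"gripper":30,"travel":[0,0,-30],"twist":[0,0,0]},{"gripper":30,"travel":[0,0,-40],"twist":[0,0,0]},{"gripper":45,"travel":[0,0,-40],"twist":[0,0,0]},{"gripper":45,"travel":[0,0,0],"twist":[0,0,0]}]'
python3 - <<'E'
from h import *
st()
a=bot.camera("scene")[:,:,::-1]; b=bot.camera("wrist")[:,:,::-1]
cv2.imwrite("pics/s6.png",np.hstack([cv2.resize(a[180:400,220:480],(390,330)),cv2.resize(b,(400,330))]))
E
```

```text
time: 12.78
ee_pos: [0.6168, -0.0928, 0.2397]
tcp_rot: [-179.9, -0.3, 6.6]
wrist_force: [0.1, -0.2, 0.4]
opening: 0.0451
grasp_force: 0.0
t 12.78 chute mm [ 54.9   2.9 119.7] rot [-179.88   -0.33    6.58] F [ 0.1 -0.2  0.4] open 45.1 grip 0.0
```

View pics/s6.png

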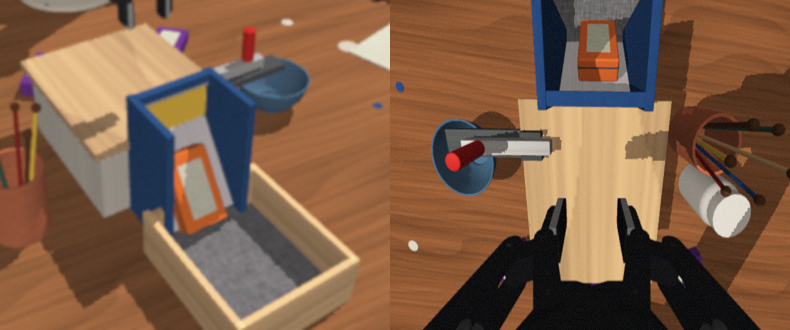

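The tin has slid down and leans on the ramp's foot in the tray, the flap hangs shut, and the knob is still at the open end of its travel. Now I re-grip the knob and shut the bolt.

```bash
python3 -m crank '[{"gripper":45,"travel":[4,-40,0],"twist":[0,0,0]},{"gripper":45,"travel":[4,-40,0],"twist":[0,0,0]},{"gripper":45,"travel":[3,-40,0],"twist":[0,0,0]},{"gripper":45,"travel":[3,-40,0],"twist":[0,0,0]},{"gripper":45,"travel":[0,0,0],"twist":[0,0,0]},{"gripper":45,"travel":[0,0,30],"twist":[0,0,0]},{"gripper":45,"travel":[0,0,30],"twist":[0,0,0]},{"gripper":45,"travel":[0,0,28],"twist":[0,0,0]},{"gripper":10,"travel":[0,0,0],"twist":[0,0,0]},{"gripper":10,"travel":[0,0,0],"twist":[0,0,0]},{"gripper":10,"travel":[0,0,0],"twist":[0,0,0]},{"gripper":10,"travel":[0,0,0],"twist":[0,0,0]}]' 40
python3 -c "
from h import *; st()"
```

```text
time: 14.38
ee_pos: [0.6113, 0.0681, 0.148]
tcp_rot: [-179.8, 0.1, 6.6]
wrist_force: [-4.9, -1.7, -9.1]
opening: 0.0171
grasp_force: 40.4
t 14.38 chute mm [ 66.5 163.4  28. ] rot [-1.7981e+02  1.0000e-01  6.5900e+00] F [-4.9 -1.7 -9.1] open 17.1 grip 40.4
```

```bash
python3 -m crank '[{"gripper":10,"travel":[0,12,0],"twist":[0,0,0]},{"gripper":10,"travel":[0,12,0],"twist":[0,0,0]},{"gripper":10,"travel":[0,12,0],"twist":[0,0,0]},{"gripper":10,"travel":[0,12,0],"twist":[0,0,0]},{"gripper":10,"travel":[0,12,0],"twist":[0,0,0]},{"gripper":10,"travel":[0,10,0],"twist":[0,0,0]},{"gripper":10,"travel":[0,6,0],"twist":[0,0,0]},{"gripper":10,"travel":[0,3,0],"twist":[0,0,0]},{"gripper":10,"travel":[0,0,0],"twist":[0,0,0]}]' >/dev/null
python3 -c "
from h import *; st()"
python3 -m crank '[{"gripper":10,"travel":[0,3,0],"twist":[0,0,0]},{"gripper":10,"travel":[0,0,0],"twist":[0,0,0]}]' >/dev/null
python3 -c "
from h import *; st()"
python3 -m crank '[{"gripper":10,"travel":[0,2,0],"twist":[0,0,0]},{"gripper":10,"travel":[0,0,0],"twist":[0,0,0]}]' >/dev/null
python3 -c "
from h import *; st()"
```

```text
t 15.5 chute mm [66.4 84.7 28. ] rot [-1.7976e+02  1.7000e-01  6.5900e+00] F [-10.5  -0.9  -5.4] open 16.5 grip 40.8
t 15.75 chute mm [66.4 84.6 28. ] rot [-179.48    0.18    6.73] F [-12.1  14.6  -5. ] open 16.9 grip 41.6
t 16.0 chute mm [66.4 84.5 28.1] rot [-179.31    0.18    6.82] F [-13.5  24.2  -4.1] open 17.0 grip 42.5
```

Bolt is shut against its stop at y = 84.5, the same as at the start. I back off only the excess push, release and rise clear.

```bash
python3 -m crank '[{"gripper":10,"travel":[0,-4,0],"twist":[0,0,0]},{"gripper":45,"travel":[0,0,0],"twist":[0,0,0]},{"gripper":45,"travel":[0,0,0],"twist":[0,0,0]},{"gripper":45,"travel":[0,0,0],"twist":[0,0,0]},{"gripper":45,"travel":[0,0,-40],"twist":[0,0,0]},{"gripper":45,"travel":[0,0,-40],"twist":[0,0,0]},{"gripper":45,"travel":[-30,0,-30],"twist":[0,0,0]},{"gripper":45,"travel":[-40,0,0],"twist":[0,0,0]},{"gripper":45,"travel":[0,0,0],"twist":[0,0,0]}]' >/dev/null
python3 - <<'E'
from h import *
st()
a=bot.camera("scene")[:,:,::-1]; b=bot.camera("wrist")[:,:,::-1]
cv2.imwrite("pics/s7.png",np.hstack([cv2.resize(a[160:400,160:480],(390,330)),cv2.resize(b,(400,330))]))
E
```

```text
t 17.12 chute mm [ -3.6  82.5 139.7] rot [-1.7981e+02 -1.3000e-01  6.5600e+00] F [ 0.2 -0.3  0.3] open 45.2 grip 0.0
```

View pics/s7.png

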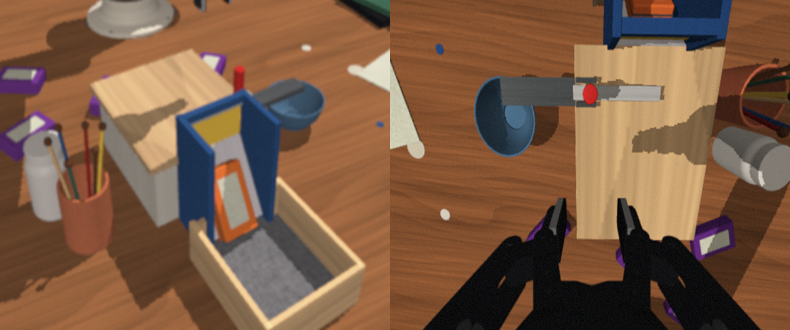

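The picture shows the bolt across the deck with its knob back at the shut position, the flap shut, the tin leaning at the ramp's foot in the tray, and the jar, pot and bowl in place. The gripper is clear.

```bash
python3 -c "
from workcell import bot; print(bot.job_done())"
```

```text
the job is handed in; nothing more can be done
None
```

I handed the job in at about 17 s: bolt opened, orange tin pushed through the flap and now leaning on the ramp's foot in the catch tray, flap shut behind it, bolt shut again, and the jar, brush pot and bowl untouched; to line the tin up first, I squeezed it lightly (20 N) between the fingers and slid it 24 mm sideways on the deck without lifting it.

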